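Bench-test a trailer lamp and hold the brake-light position

TASK

Test the red trailer lamp on the bench tester: hang it by the hole in its bracket on the tester's peg and let go of it so that it hangs free. Then, with the closed fingers, press the spring-return selector lever down past its first and second clicks to the third, and finish while still holding it down there - it springs back if released. Leave the amber lamp and the other things on the bench where they are.

Things in the scene. Friction and masses are not known exactly. Their poses are not given: they have to be found in the camera images.
- red_lamp_grip (a point): Where to pinch the red trailer lamp (loose, 0.2-0.41 kg, standing upright): the upper middle of its upright flat aluminium bracket, 143 mm above the lamp's underside, 17 mm below the bracket's top edge. Bracket 9 mm thick (along x), 44 mm wide (along y): pinch from above across the 9 mm (fingers close along x). Axes: z up, x through bracket and hole.
- red_lamp_hole (a point): Centre of the 22 mm round hole through the red lamp's bracket, 92 mm above the lamp's underside, 51 mm straight below the grip point; the hole's axis is the lamp's x. Same axes as the grip point.
- amber_lamp_grip (a point): The same grip point on the amber lamp, which is the same shape with an amber and white lens: not to be touched. The two lamps may stand on either side of the tester.
- peg_seat (a point): Point on the centre line of the tester's brass peg, near its middle, 45 mm in front of the post's axis, 167 mm above the bench: where the lamp should hang. A hung lamp's hole centre lies about 7 mm lower, its underside about 70 mm above the bench; it may slide down to the post. Axes: the tester's, x level from the peg's free end toward the post, y left, z up.
- peg_tip (a point): Centre of the 11 mm ball at the peg's free end, 80 mm in front of the post's axis, 176 mm above the bench. The peg is 8 mm thick and 83 mm long; from the post's top it points toward the robot (tester's -x) and 15 degrees upward. Nothing stands above it. Axes: the tester's.
- paddle (a point): Middle of the top face of the black paddle (40 mm long, 46 mm wide, 10 mm thick) at the end of the selector lever, on the tester's right (-y); free from above. It moves with the lever: at rest it is about 132 mm above the bench, at the third click about 64 mm. To be pressed down from above with the closed fingers. Axes turn with the lever.
- lever_pivot (a point): The selector lever's pivot axis (along the tester's y), 85 mm above the bench. From it the lever reaches 100 mm to the paddle toward the robot (tester's -x), tilted 0.436 rad above level at rest. Axes: the tester's.
- selector (a joint): Lever angle, rad: 0 at rest (up), growing as pressed down. Clicks at 0.233, 0.467 and 0.70 (green, orange, red dots on a white disc beside it); solid stop at 0.74. A spring returns it to 0 from everywhere: at the paddle the load climbs to about 7, 7.5 and 9.5 N on the way to each click, sags to 1.5, 4 and 6 N just before it, and is 6, 6 and 9 N at it.
- tester: Lamp tester, fixed, place and yaw vary: steel base 200 x 320 x 12 mm, grey console 111 mm tall in the middle, on the left (+y) a 14 mm post 155 mm tall with the peg, on the right (-y) the selector lever. Origin on the bench at the foot of the console's front, 100 mm right of the peg and 100 mm left of the paddle; x away from the robot, y left, z up.
- red_lamp: The red lamp; origin at the centre of its underside. A black box 40 (x) x 110 (y) x 70 mm tall with a red and white lens on its -x face and along its top; from the middle of its top the bracket rises to 160 mm above the underside.
- filter_can: Blue filter can, 76 mm across, 120 mm tall, loose; origin under it. Leave alone.
- carton: Cardboard carton 90 x 130 x 75 mm, loose; origin under it. Leave alone.
- wrench: Wrench lying on the bench, loose. Leave alone.
- bearing: Steel bearing ring 72 mm across, 20 mm tall, loose; origin under it. Leave alone.
- jar: Glass jar 70 mm across, 90 mm tall, loose; origin under it. Leave alone.
- screwdriver: Screwdriver lying on the bench, loose. Leave alone.

How it is judged:
By the outcome, as a careful person would: the job done as asked, in the order asked, and still so for the second after the job is handed in, while the arm keeps its last pose, push and grip.
It also fails if it takes over 58 s, if anything falls off the work surface, if the arm or the gripper's body presses on something with over 40 N, if the wrist force passes 120 N, or if a joint passes its speed limit or range.

ROBOT

A 6-joint arm with a two-finger parallel gripper is mounted at the origin on the work surface. World frame = base frame: x ahead of the robot, y to its left, z up, the work surface at z = 0. Lengths are in m, angles in rad, forces in N, time in s.
With the tool pointing down it reaches from about 0.35 to 0.875 m from the base axis. Payload 4.2 kg.
Tool frame: the origin (TCP) lies at the very end of the fingers, on their centre line; the grasp point (between the pads) lies 19 mm behind it; x points along the fingers, y is the direction in which the jaws open and shut, and the axes are right-handed (so a half turn about x gives the same grasp; the last joint's range is limited). The gripper opens to 85 mm and grips with 20 to 120 N. Pads are 22 mm wide; open, the fingers measure 114 mm over their backs; the gripper's body (76 mm by 85 mm) begins 54 mm behind the grasp point. The pads swing forward as they close: fully open they stand 13 mm farther back than shut.
Start: joints at [-0.938, 0.385, 0.008, 0, -1.194, -0.259], TCP at [0.228, -0.582, 0.231] pointing down, gripper open.
Joint ranges: [-3.14, 3.14], [-1.21, 2.06], [-1.07, 1.41], [-3.16, 2.05], [-2.99, -0.16], [-3.1, 3.1]. Speed limits (rad/s): [2.79, 2.79, 3.14, 3.14, 3.14, 3.14].

INTERFACE

Orientations are given as a unit quaternion [x, y, z, w].
In Python, from workcell import * gives the robot as it stands.
- The arm moves only by the shell command python3 -m inch 'ROWS' [FORCE]. ROWS is JSON, a list of rows, each an object with "linear": the shift along the tool's x, y, z in cm, a list of three; "turn": the turn, a rotation vector about the tool's x, y, z in degrees, a list of three; "gripper": the closure in counts, from 0 (fully open) to 255 (shut). A call has 1 to 12 rows; each row is the pose to reach, as a shift and turn from the pose commanded when the call began, along the tool's axes at that moment; what a row does not reach only later rows make up. A row lasts 1/10 s, in which the tool goes at most 50 mm and 8.59 degrees, less where a joint would pass 70% of its speed; a pose out of reach is approached as far as the arm can. A call with a gripper value outside its range is refused whole. The fingers move at their own pace and stop on an object; FORCE is the grip in N (left out, the last holds). Time passes only in rows, so rows that repeat a pose let the fingers close. It gives the time, the measured TCP pose, the force and the opening at its end, in the units of the state.
- state(): the state, without advancing time (a new reading comes with each control period).
- camera(name): name is "scene" or "top"; returns (picture, depth): 400x640x3 uint8, red, green, blue; 400x640 float32, m along the optical axis (not along the pixel's ray), 0 where there is no reading.
- camera_params(name): a dict with "fx", "fy", "cx", "cy" (pixels), "k1" (the pictures are not rectified: a ray, as slopes to the right and down, at radius r is drawn at 1 + k1 r^2 times it, then the intrinsics apply), "cam_to_world" (4x4, takes a point from camera to world coordinates). Camera axes: x right, y down, z forward; pixel columns grow to the right and rows downward; lengths in m; the calibration is good to about 2 mm. A picture is of the moment at which its call begins. camera_params takes no time and is no camera call.
- finish_job(): hands the job in, once; it reports no verdict.
Trained networks look in the newest picture that a camera, given by its name, has taken for a name from the list of things; names that differ only in an ending like _2 or _b are one class to them, and where a whole thing is asked for, a point or a joint stands for the part that bears it (a point fixed in the world has none). Each returns a list of dicts, best first, with "score" (0 to 1); they miss things now and then, are a little off and sometimes report something else, mostly with a low value. They report only what shows in the picture. A call takes as long as a camera call.
- find_in(camera, thing): "at" ([row, column] as shares, 0 to 1, of the picture: columns of its width, rows of its height, amid what is visible of it).
- pinpoint(camera, thing): "at" ([row, column] as shares, 0 to 1, of the picture: columns of its width, rows of its height: a listed point, or the origin of a listed thing).
The state is a dict: "time_s": time; "joint_pos": joint angles; "qvel": joint speeds; "effort": joint torques, N m; "position": TCP position; "tool_rot": TCP orientation; "contact_force": force on the tool from outside, world axes, zero at the start; "moment": the same for the moment, N m; "gripper_width": finger opening in m.
Only numpy, scipy, OpenCV 4.12 (cv2) and the standard library are available. Lean on these libraries where they do the work, as an engineer would, in place of code of your own. Each camera call takes 0.05 s, during which the arm holds its last target.

## Working session

There is one attempt and no reset: what is moved stays moved. The work goes in short steps, Python scripts to look and compute and a shell command to move; the robot and the scene stay as the last step left them, time stands still between calls to the robot, and variables do not carry over. Pictures are saved under pics/ and viewed, and the job is handed in when it is done.

```bash
mkdir -p pics; ls
cat > h.py <<'E'
from workcell import *
import numpy as np, cv2
from scipy.spatial.transform import Rotation as R
def unproj(cam,u,v,z):
    p=camera_params(cam)
    K=np.array([[p['fx'],0,p['cx']],[0,p['fy'],p['cy']],[0,0,1.]])
    xy=cv2.undistortPoints(np.array([[[u,v]]],float),K,np.array([p['k1'],0,0,0.]))[0,0]
    T=np.array(p['cam_to_world'])
    return (T@np.array([xy[0]*z,xy[1]*z,z,1]))[:3]
def ray_at_height(cam,u,v,h):
    a=unproj(cam,u,v,0.);b=unproj(cam,u,v,1.)
    t=(h-a[2])/(b[2]-a[2]); return a+t*(b-a)
def proj(cam,P):
    p=camera_params(cam)
    K=np.array([[p['fx'],0,p['cx']],[0,p['fy'],p['cy']],[0,0,1.]])
    T=np.linalg.inv(np.array(p['cam_to_world']))
    q=(T[:3,:3]@np.array(P).T).T+T[:3,3]
    return cv2.projectPoints(q.reshape(-1,1,3),np.zeros(3),np.zeros(3),K,np.array([p['k1'],0,0,0.]))[0][:,0]
E
python3 - <<'E'
from h import *
for c in ("scene","top"):
    im,d=camera(c)
    cv2.imwrite(f"pics/{c}0.png",im[:,:,::-1]); np.save(f"{c}0.npy",d); np.save(f"{c}0im.npy",im)
    for t in ["red_lamp_grip","red_lamp_hole","amber_lamp_grip","peg_seat","peg_tip","paddle","lever_pivot","tester","red_lamp"]:
        r=pinpoint(c,t)
        for x in r[:2]:
            print(c,t,round(x['score'],2),round(x['at'][1]*640,1),round(x['at'][0]*400,1))
    print(np.round(camera_params(c)['cam_to_world'],3).tolist())
s=state();print({k:np.round(v,3).tolist() for k,v in s.items()})
E
```

```text
pics
scene red_lamp_hole 0.95 395.9 252.6
scene red_lamp_hole 0.67 315.7 225.0
scene amber_lamp_grip 0.63 396.6 252.7
scene amber_lamp_grip 0.61 300.2 138.0
scene peg_seat 0.74 345.6 197.7
scene peg_tip 0.67 355.4 192.5
scene paddle 0.75 311.5 181.7
scene lever_pivot 0.97 290.5 198.1
scene tester 0.64 319.0 226.7
scene red_lamp 0.76 393.3 270.3
[[-0.812, 0.397, -0.428, 1.301], [0.584, 0.562, -0.585, 0.995], [0.008, -0.725, -0.688, 1.304], [0.0, 0.0, 0.0, 1.0]]
top red_lamp_grip 0.9 209.6 230.0
top red_lamp_grip 0.52 294.6 233.5
top red_lamp_hole 0.89 214.6 230.4
top red_lamp_hole 0.51 433.4 159.2
top amber_lamp_grip 0.89 446.0 247.8
top amber_lamp_grip 0.58 328.4 255.3
top peg_seat 0.82 291.5 218.7
top peg_tip 0.72 164.7 192.6
top peg_tip 0.65 294.9 235.4
top paddle 0.61 369.1 213.4
top paddle 0.39 331.4 198.8
top lever_pivot 0.79 363.1 179.7
top lever_pivot 0.64 208.3 229.0
top tester 0.89 327.5 199.4
top red_lamp 0.88 224.1 230.5
[[0.002, -0.997, 0.082, 0.483], [-1.0, -0.002, 0.007, 0.006], [-0.006, -0.082, -0.997, 1.11], [0.0, 0.0, 0.0, 1.0]]
{'time_s': 1.0, 'joint_pos': [-0.938, 0.385, 0.008, -0.0, -1.194, -0.259], 'qvel': [0.0, 0.001, 0.0, -0.001, 0.001, -0.001], 'effort': [0.001, -39.21, 18.862, 4.191, -0.0, -0.0], 'position': [0.228, -0.582, 0.231], 'tool_rot': [-0.131, 0.695, 0.131, 0.695], 'contact_force': [-0.01, -0.495, -0.304], 'moment': [-0.012, 0.028, 0.001], 'gripper_width': 0.086}
```

View pics/scene0.png

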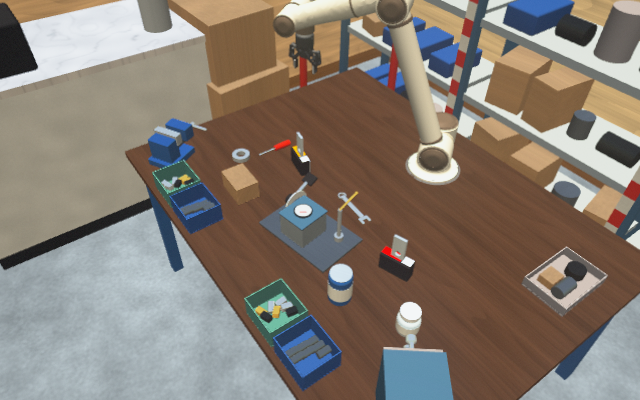

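View pics/top0.png

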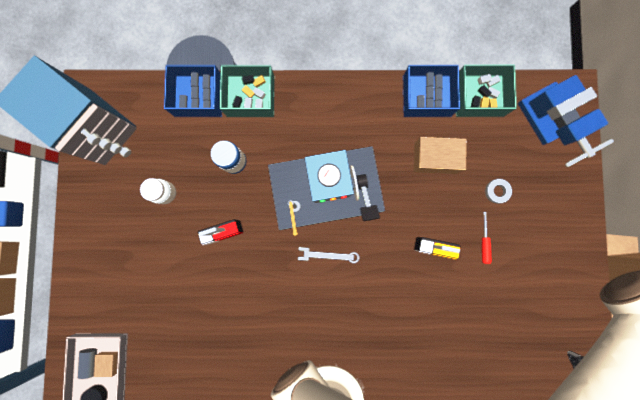

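The scene view shows the red lamp at about (397,262) and the tester at about (310,225), with the peg's tip near (356,194). In the top view the red lamp is at (220,232), the amber one at (438,248), the peg runs (294,205)→(295,235), and the paddle is at (370,213). I'll zoom in next and measure with depth.

Run:
```python
from h import *
im=np.load("top0im.npy")[:,:,::-1]; sc=np.load("scene0im.npy")[:,:,::-1]
a=cv2.resize(im[190:260,185:395],None,fx=3.7,fy=3.7,interpolation=cv2.INTER_CUBIC)
b=cv2.resize(sc[170:290,260:430],(777,300*777//425),interpolation=cv2.INTER_CUBIC)
cv2.imwrite("pics/ztop.png",a);cv2.imwrite("pics/zsc.png",cv2.resize(sc[170:290,260:430],None,fx=4.5,fy=4.5,interpolation=cv2.INTER_CUBIC))
d=np.load("top0.npy"); ds=np.load("scene0.npy")
p=camera_params('top');print({k:p[k] for k in('fx','fy','cx','cy','k1')})
# cloud
def cloud(cam,d,box):
    u0,u1,v0,v1=box
    u,v=np.meshgrid(np.arange(u0,u1),np.arange(v0,v1))
    p=camera_params(cam);K=np.array([[p['fx'],0,p['cx']],[0,p['fy'],p['cy']],[0,0,1.]])
    xy=cv2.undistortPoints(np.stack([u.ravel(),v.ravel()],1).astype(float)[:,None],K,np.array([p['k1'],0,0,0.]))[:,0]
    z=d[v.ravel(),u.ravel()]
    P=np.c_[xy*z[:,None],z,np.ones(len(z))]@np.array(p['cam_to_world']).T
    return P[z>0,:3],np.c_[u.ravel(),v.ravel()][z>0]
for cam,dd,box in (("top",d,(190,250,210,250)),("scene",ds,(370,420,225,290))):
    P,uv=cloud(cam,dd,box)
    m=(P[:,2]>0.085)&(P[:,2]<.2); B=P[m]; print(cam,"bracket n",m.sum(),B.mean(0).round(4),B.max(0).round(3),B.min(0).round(3))
    for h0,h1 in((.06,.08),(.01,.06),(.09,.12),(.12,.15),(.15,.17)):
        m=(P[:,2]>h0)&(P[:,2]<h1);B=P[m]
        if len(B)>5:
            mid=B[:,:2].mean(0);w,V=np.linalg.eigh(np.cov(B[:,:2].T));print(h0,len(B),mid.round(4),B[:,2].max().round(3),np.sqrt(w).round(4),np.degrees(np.arctan2(V[1,1],V[0,1])).round(1))
    m=P[:,2]>.06
    r=cv2.minAreaRect((P[m][:,:2]*1000).astype(np.float32));print(r)
for cam,dd,box in (("top",d,(265,390,140,240)),("scene",ds,(255,365,165,270))):
    P,uv=cloud(cam,dd,box)
    m=(P[:,2]>.006)&(P[:,2]<.02);print(cam,"base",m.sum(),cv2.minAreaRect((P[m][:,:2]*1000).astype(np.float32)),P[m].mean(0))
    m=(P[:,2]>.105)&(P[:,2]<.117);print("console",m.sum(),P[m].mean(0),cv2.minAreaRect((P[m][:,:2]*1000).astype(np.float32)))
    m=P[:,2]>.15;print("peg",np.c_[P[m],uv[m]].round(3).tolist()[:40])
```

```text
{'fx': 371.2031618786233, 'fy': 371.2031618786233, 'cx': 323.92604071176777, 'cy': 201.53542292152784, 'k1': 0.012172996772715038}
top bracket n 131 [0.4844 0.307  0.1401] [0.496 0.331 0.163] [0.474 0.289 0.085]
0.06 453 [0.4834 0.3035] 0.078 [0.0127 0.0326] 112.0
0.01 101 [0.4824 0.2802] 0.06 [0.0098 0.035 ] 122.1
0.09 23 [0.4845 0.3027] 0.12 [0.0022 0.0169] 113.2
0.12 33 [0.4849 0.3024] 0.149 [0.0025 0.0148] 116.0
0.15 69 [0.4845 0.3102] 0.163 [0.0027 0.0135] 109.1
((483.46722412109375, 310.9114990234375), (42.029144287109375, 110.13302612304688), 18.6868896484375)
scene bracket n 244 [0.4865 0.3115 0.1295] [0.496 0.333 0.165] [0.473 0.287 0.085]
0.06 337 [0.4888 0.3143] 0.079 [0.0117 0.0334] 109.3
0.01 355 [0.4987 0.3214] 0.06 [0.0089 0.0343] 111.1
0.09 74 [0.4865 0.312 ] 0.12 [0.0024 0.0149] 108.7
0.12 95 [0.4869 0.3123] 0.149 [0.0025 0.0135] 111.0
0.15 63 [0.486  0.3096] 0.165 [0.0032 0.013 ] 108.9
((486.0721435546875, 310.9317626953125), (46.79973602294922, 109.20928955078125), 19.669170379638672)
top base 4473 ((603.835693359375, 0.690948486328125), (267.60467529296875, 372.98
[... 2763 characters left out ...]
97.0], [0.499, 0.09, 0.173, 353.0, 197.0], [0.511, 0.084, 0.171, 349.0, 198.0], [0.51, 0.089, 0.174, 350.0, 198.0], [0.507, 0.09, 0.174, 351.0, 198.0], [0.503, 0.09, 0.17, 352.0, 198.0], [0.513, 0.087, 0.17, 349.0, 199.0], [0.513, 0.092, 0.173, 350.0, 199.0], [0.505, 0.088, 0.166, 351.0, 199.0], [0.521, 0.087, 0.169, 347.0, 200.0], [0.521, 0.091, 0.173, 348.0, 200.0], [0.52, 0.095, 0.175, 349.0, 200.0], [0.51, 0.089, 0.165, 350.0, 200.0], [0.524, 0.085, 0.165, 346.0, 201.0], [0.523, 0.089, 0.167, 347.0, 201.0], [0.524, 0.095, 0.173, 348.0, 201.0], [0.515, 0.09, 0.163, 349.0, 201.0], [0.531, 0.089, 0.168, 345.0, 202.0], [0.525, 0.087, 0.163, 346.0, 202.0], [0.525, 0.092, 0.167, 347.0, 202.0]]
```

View pics/ztop.png

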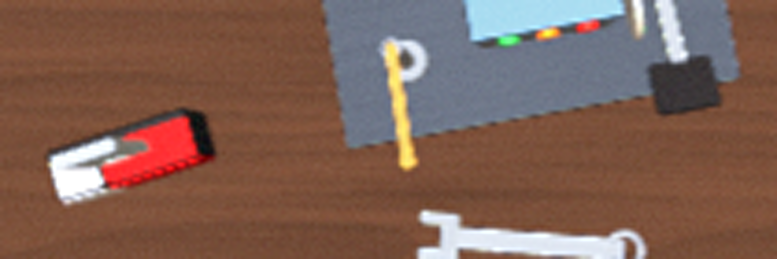

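View pics/zsc.png

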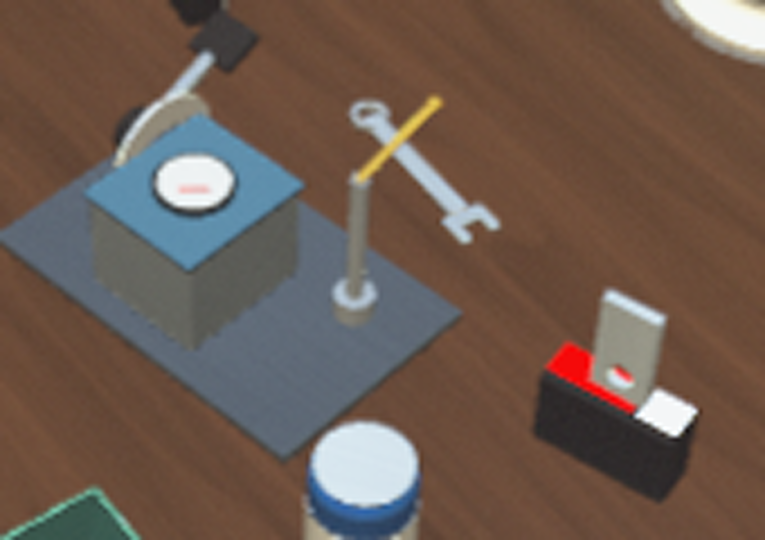

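```bash
cat >> h.py <<'E'
def cloud(cam,d,box):
    u0,u1,v0,v1=box
    u,v=np.meshgrid(np.arange(u0,u1),np.arange(v0,v1))
    p=camera_params(cam);K=np.array([[p['fx'],0,p['cx']],[0,p['fy'],p['cy']],[0,0,1.]])
    xy=cv2.undistortPoints(np.stack([u.ravel(),v.ravel()],1).astype(float)[:,None],K,np.array([p['k1'],0,0,0.]))[:,0]
    z=d[v.ravel(),u.ravel()]
    P=np.c_[xy*z[:,None],z,np.ones(len(z))]@np.array(p['cam_to_world']).T
    return P[z>0,:3],np.c_[u.ravel(),v.ravel()][z>0]
E
python3 - <<'E'
from h import *
for cam,box in (("top",(262,392,140,240)),("scene",(255,370,165,275))):
    d=np.load(cam+"0.npy");im=np.load(cam+"0im.npy").astype(int)
    P,uv=cloud(cam,d,box);c=im[uv[:,1],uv[:,0]]
    m=(P[:,2]>.006)&(P[:,2]<.018)&(c[:,2]>c[:,0]+5)
    lab=np.zeros((400,640),np.uint8);lab[uv[m][:,1],uv[m][:,0]]=1
    n,L,st,_=cv2.connectedComponentsWithStats(lab);k=1+np.argmax(st[1:,4]);mm=m&(L[uv[:,1],uv[:,0]]==k)
    print(cam,"base",mm.sum(),cv2.minAreaRect((P[mm][:,:2]*1000).astype(np.float32)))
    m=(P[:,2]>.104)&(P[:,2]<.12)&(c[:,2]>c[:,0]+25)
    print("console",m.sum(),P[m].mean(0),cv2.minAreaRect((P[m][:,:2]*1000).astype(np.float32)))
    # peg: brass
    m=(P[:,2]>.135)&(c[:,0]>c[:,2]+50)&(P[:,1]>.05)&(P[:,1]<.14)
    Q=P[m]
    for it in range(3):
        ct=Q.mean(0);U,S,V=np.linalg.svd(Q-ct);v=V[0]*np.sign(V[0][0]);r=np.linalg.norm((Q-ct)-np.outer((Q-ct)@v,v),axis=1);Q=Q[r<.008]
    t=(Q-ct)@v
    print("peg",len(Q),"ct",ct.round(4),"dir yaw",np.degrees(np.arctan2(v[1],v[0])).round(2),"pitch",np.degrees(np.arcsin(v[2])).round(2),"ends",(ct+v*t.min()).round(4),(ct+v*t.max()).round(4))
    # paddle
    m=(P[:,2]>.11)&(P[:,2]<.16)&(c.sum(1)<150)&(P[:,1]<-.03)
    print("paddle",m.sum(),P[m].mean(0).round(4),cv2.minAreaRect((P[m][:,:2]*1000).astype(np.float32)), P[m].max(0),P[m].min(0))
for c,u,v,h in (("top",294.9,235.4,.176),("scene",355.4,192.5,.176),("top",291.5,218.7,.167),("scene",345.6,197.7,.167),("top",369.1,213.4,.132),("scene",311.5,181.7,.132),("top",327.5,199.4,0),("scene",319,226.7,0),("top",363.1,179.7,.085),("scene",290.5,198.1,.085),("top",209.6,230,.143),("top",214.6,230.4,.092),("scene",395.9,252.6,.092),("top",224.1,230.5,0),("scene",393.3,270.3,0)):
    print(c,u,v,h,ray_at_height(c,u,v,h).round(4))
s=state();print(R.from_quat(s['tool_rot']).as_matrix().round(3))
E
```

```text
top base 3205 ((610.6251220703125, 35.12664794921875), (198.1935577392578, 262.50750732421875), 10.204303741455078)
console 1485 [6.35942685e-01 3.59401874e-04 1.10590112e-01] ((630.79345703125, -13.938423156738281), (140.084228515625, 140.78179931640625), 10.353872299194336)
peg 110 ct [0.5165 0.0924 0.1692] dir yaw 10.28 pitch -15.13 ends [0.4757 0.085  0.1805] [0.5597 0.1002 0.1574]
paddle 18 [ 0.5215 -0.1053  0.1355] ((529.5552368164062, -106.09202575683594), (27.361515045166016, 38.48772430419922), 9.782734870910645) [ 0.54630679 -0.08782201  0.13985729] [ 0.51430793 -0.1268245   0.12920499]
scene base 1866 ((617.8719482421875, 5.721832275390625), (202.5557861328125, 323.4512634277344), 9.83335018157959)
console 688 [0.64242222 0.00228465 0.11167228] ((649.6007690429688, 94.25035095214844), (415.3689270019531, 146.87701416015625), 84.99651336669922)
peg 65 ct [0.5204 0.0905 0.1687] dir yaw 10.16 pitch -14.51 ends [0.4805 0.0834 0.1792] [0.5625 0.0981 0.1577]
paddle 2 [ 0.5247 -0.0904  0.1317] ((524.7174072265625, -90.4184799194336), (17.500938415527344, 0.0), -149.42506408691406) [ 0.53225128 -0.08596742  0.13393538] [ 0.51718362 -0.09486954  0.12937533]
top 294.9 235.4 0.176 [0.4741 0.0846 0.176 ]
scene 355.4 192.5 0.176 [0.4806 0.0797 0.176 ]
top 291.5 218.7 0.167 [0.5162 0.0944 0.167 ]
scene 345.6 197.7 0.167 [0.5166 0.0735 0.167 ]
top 369.1 213.4 0.132 [ 0.5319 -0.1068  0.132 ]
scene 311.5 181.7 0.132 [ 0.5404 -0.0898  0.132 ]
top 327.5 199.4 0 [0.5803 0.0025 0.    ]
scene 319 226.7 0 [0.5728 0.0026 0.    ]
top 363.1 179.7 0.085 [ 0.628  -0.0962  0.085 ]
scene 290.5 198.1 0.085 [ 0.6214 -0.1044  0.085 ]
top 209.6 230 0.143 [0.4873 0.3093 0.143 ]
top 214.6 230.4 0.092 [0.4865 0.3116 0.092 ]
scene 395.9 252.6 0.092 [0.4908 0.3052 0.092 ]
top 224.1 230.5 0 [0.4866 0.3109 0.    ]
scene 393.3 270.3 0 [0.4879 0.3048 0.    ]
[[ 0.    -0.365  0.931]
 [ 0.     0.931  0.365]
 [-1.     0.     0.   ]]
```

Tester yaw comes out at 10.2° from three fits. The peg tip's centre is about (0.482, 0.0855), the seat about (0.516, 0.092) and the paddle about (0.531, -0.107). The lamp grip point is at (0.4855, 0.310) with yaw 19.2°. These agree with the stated heights and spacings, so I'll move to above the lamp.

```bash
python3 -m inch '[{"linear":[-2.9,73.6,56.5],"turn":[-87.8,0,0],"gripper":120},{"linear":[-2.9,73.6,56.5],"turn":[-87.8,0,0],"gripper":120},{"linear":[-2.9,73.6,56.5],"turn":[-87.8,0,0],"gripper":120},{"linear":[-2.9,73.6,56.5],"turn":[-87.8,0,0],"gripper":120},{"linear":[-2.9,73.6,56.5],"turn":[-87.8,0,0],"gripper":120},{"linear":[-2.9,73.6,56.5],"turn":[-87.8,0,0],"gripper":120},{"linear":[-2.9,73.6,56.5],"turn":[-87.8,0,0],"gripper":120},{"linear":[-2.9,73.6,56.5],"turn":[-87.8,0,0],"gripper":120},{"linear":[-2.9,73.6,56.5],"turn":[-87.8,0,0],"gripper":120},{"linear":[-2.9,73.6,56.5],"turn":[-87.8,0,0],"gripper":120},{"linear":[-2.9,73.6,56.5],"turn":[-87.8,0,0],"gripper":120},{"linear":[-2.9,73.6,56.5],"turn":[-87.8,0,0],"gripper":120}]' 60
cat > go.py <<'E'
# usage: go.py x y z yaw_of_tool_y(deg): prints shift in cm and turn in deg in the tool axes
import sys
from h import *
x,y,z,yaw=map(float,sys.argv[1:5])
s=state();M=R.from_quat(s['tool_rot']).as_matrix()
print("tool linear cm",(M.T@(np.array([x,y,z])-s['position'])*100).round(2))
a=np.radians(yaw);T=np.c_[[0,0,-1],[np.cos(a),np.sin(a),0],np.cross([0,0,-1],[np.cos(a),np.sin(a),0])]
print("turn deg",np.degrees(R.from_matrix(M.T@T).as_rotvec()).round(2))
print("pos",np.round(s['position'],4),"yaw",np.degrees(np.arctan2(M[1,1],M[0,1])).round(2),"F",np.round(s['contact_force'],1),"w",s['gripper_width'],"t",s['time_s'],"q",np.round(s['joint_pos'],2))
E
python3 go.py .4855 .310 .20 199.2
```

```text
time_s: 2.2
position: [0.3946, -0.0035, 0.2508]
tool_rot: [0.577, -0.409, -0.576, -0.41]
contact_force: [1.1, -0.3, 0.2]
gripper_width: 0.0452
tool linear cm [  5.11 -18.93  26.58]
turn deg [ 0.09 -0.    0.11]
pos [ 0.3946 -0.0035  0.2508] yaw -160.71 F [ 1.1 -0.3  0.2] w 0.045249041387056384 t 2.2 q [ 0.41 -0.04 -0.47  0.   -1.14 -0.07]
```

```bash
python3 -m inch '[{"linear":[1,-18.9,26.6],"turn":[0,0,0],"gripper":120},{"linear":[1,-18.9,26.6],"turn":[0,0,0],"gripper":120},{"linear":[1,-18.9,26.6],"turn":[0,0,0],"gripper":120},{"linear":[1,-18.9,26.6],"turn":[0,0,0],"gripper":120},{"linear":[1,-18.9,26.6],"turn":[0,0,0],"gripper":120},{"linear":[1,-18.9,26.6],"turn":[0,0,0],"gripper":120},{"linear":[1,-18.9,26.6],"turn":[0,0,0],"gripper":120},{"linear":[1,-18.9,26.6],"turn":[0,0,0],"gripper":120},{"linear":[1,-18.9,26.6],"turn":[0,0,0],"gripper":120},{"linear":[1,-18.9,26.6],"turn":[0,0,0],"gripper":120}]'
python3 go.py .4855 .310 .124 199.2
python3 - <<'E'
from h import *
im,d=camera("scene");cv2.imwrite("pics/s1.png",cv2.resize(im[160:300,330:470,::-1],None,fx=4,fy=4,interpolation=cv2.INTER_CUBIC))
E
```

```text
time_s: 3.2
position: [0.4851, 0.3068, 0.2402]
tool_rot: [-0.576, 0.41, 0.576, 0.41]
contact_force: [-0.6, 0.2, -0.1]
gripper_width: 0.0455
tool linear cm [11.62 -0.14  0.29]
turn deg [-0.02 -0.01 -0.01]
pos [0.4851 0.3068 0.2402] yaw -160.82 F [-0.6  0.2 -0.1] w 0.045511244691675175 t 3.2 q [ 0.85  0.29 -0.11 -0.   -1.17 -0.51]
```

View pics/s1.png

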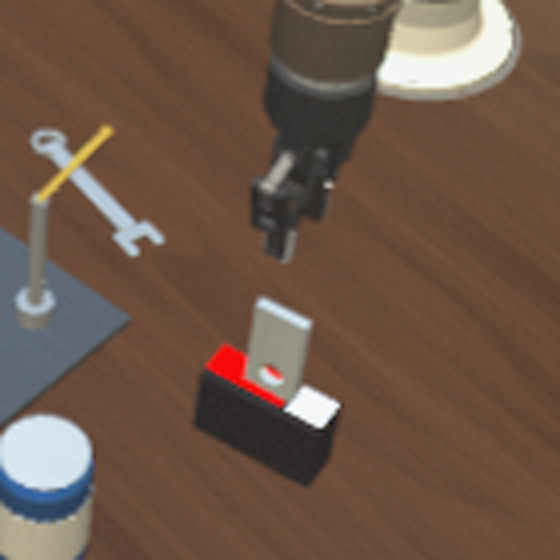

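The gripper (tip at about (285,255) in the crop) is centred above the bracket's top edge at (285,310). I'll descend and grip.

```bash
python3 -m inch '[{"linear":[4,-0.1,0.3],"turn":[0,0,0],"gripper":120},{"linear":[7.5,-0.1,0.3],"turn":[0,0,0],"gripper":120},{"linear":[10,-0.1,0.3],"turn":[0,0,0],"gripper":120},{"linear":[11.6,-0.1,0.3],"turn":[0,0,0],"gripper":120},{"linear":[11.6,-0.1,0.3],"turn":[0,0,0],"gripper":120},{"linear":[11.6,-0.1,0.3],"turn":[0,0,0],"gripper":255},{"linear":[11.6,-0.1,0.3],"turn":[0,0,0],"gripper":255},{"linear":[11.6,-0.1,0.3],"turn":[0,0,0],"gripper":255},{"linear":[11.6,-0.1,0.3],"turn":[0,0,0],"gripper":255},{"linear":[11.6,-0.1,0.3],"turn":[0,0,0],"gripper":255},{"linear":[11.6,-0.1,0.3],"turn":[0,0,0],"gripper":255},{"linear":[11.6,-0.1,0.3],"turn":[0,0,0],"gripper":255}]' 80
python3 go.py .4855 .310 .124 199.2
```

```text
time_s: 4.45
position: [0.486, 0.3112, 0.1258]
tool_rot: [0.577, -0.409, -0.576, -0.41]
contact_force: [-0.5, -1.6, 6.3]
gripper_width: 0.0081
tool linear cm [ 0.18  0.09 -0.1 ]
turn deg [0.04 0.03 0.13]
pos [0.486  0.3112 0.1258] yaw -160.76 F [-0.5 -1.6  6.3] w 0.008145993483274746 t 4.45 q [ 0.85  0.4  -0.26  0.   -0.91 -0.52]
```

```bash
python3 -m inch '[{"linear":[-1.5,0,0],"turn":[0,0,0],"gripper":255},{"linear":[-4.5,0,0],"turn":[0,0,0],"gripper":255},{"linear":[-7.5,0,0],"turn":[0,0,0],"gripper":255},{"linear":[-9.3,0,0],"turn":[0,0,0],"gripper":255},{"linear":[-9.3,0,0],"turn":[0,0,0],"gripper":255}]'
python3 go.py .440 .078 .217 190.2
```

```text
time_s: 4.95
position: [0.4862, 0.312, 0.2196]
tool_rot: [0.577, -0.407, -0.576, -0.412]
contact_force: [-0.5, 0.1, -2.5]
gripper_width: 0.0079
tool linear cm [  0.14  12.07 -20.57]
turn deg [9.03 0.18 0.28]
pos [0.4862 0.312  0.2196] yaw -160.77 F [-0.5  0.1 -2.5] w 0.007904916664314874 t 4.95 q [ 0.85  0.31 -0.13  0.   -1.12 -0.52]
```

```bash
python3 -m inch '[{"linear":[0,1,-1.7],"turn":[0.8,0,0],"gripper":255},{"linear":[0,3,-5.1],"turn":[2.3,0,0],"gripper":255},{"linear":[0,5,-8.5],"turn":[3.8,0,0],"gripper":255},{"linear":[0,7,-11.9],"turn":[5.3,0,0],"gripper":255},{"linear":[0,9,-15.3],"turn":[6.8,0,0],"gripper":255},{"linear":[0,10.8,-18.4],"turn":[8.1,0,0],"gripper":255},{"linear":[0,11.7,-20],"turn":[8.8,0,0],"gripper":255},{"linear":[0,12.1,-20.6],"turn":[9,0,0],"gripper":255},{"linear":[0,12.1,-20.6],"turn":[9,0,0],"gripper":255},{"linear":[0,12.1,-20.6],"turn":[9,0,0],"gripper":255}]'
python3 go.py .457 .081 .217 190.2
python3 - <<'E'
from h import *
for c,b in (("scene",(160,280,300,460)),("top",(150,270,240,400))):
    im,d=camera(c);np.save(c+"2.npy",d);np.save(c+"2im.npy",im)
    cv2.imwrite(f"pics/{c}2.png",cv2.resize(im[b[0]:b[1],b[2]:b[3],::-1],None,fx=4.5,fy=4.5,interpolation=cv2.INTER_CUBIC))
for t in("red_lamp_hole","peg_tip"):
  for r in pinpoint("scene",t)[:2]: print(t,r['score'],r['at'][1]*640,r['at'][0]*400)
print(proj("scene",[[.482,.0855,.176],[.44,.078,.1835],[.516,.0917,.167]]))
E
```

```text
time_s: 5.95
position: [0.439, 0.0771, 0.2165]
tool_rot: [-0.542, 0.454, 0.543, 0.453]
contact_force: [0.3, 0.7, -1.7]
gripper_width: 0.0078
tool linear cm [-0.05 -1.84  0.06]
turn deg [ 0.04  0.01 -0.03]
pos [0.439  0.0771 0.2165] yaw -169.76 F [ 0.3  0.7 -1.7] w 0.007829534673598064 t 5.95 q [ 0.54  0.09 -0.43 -0.   -1.05 -0.36]
red_lamp_hole 0.58 363.392 185.4
peg_tip 0.88 356.8 192.92000000000002
[[356.17354635 193.63694906]
 [364.65914581 185.85328004]
 [349.15535856 200.72099919]]
```

View pics/scene2.png

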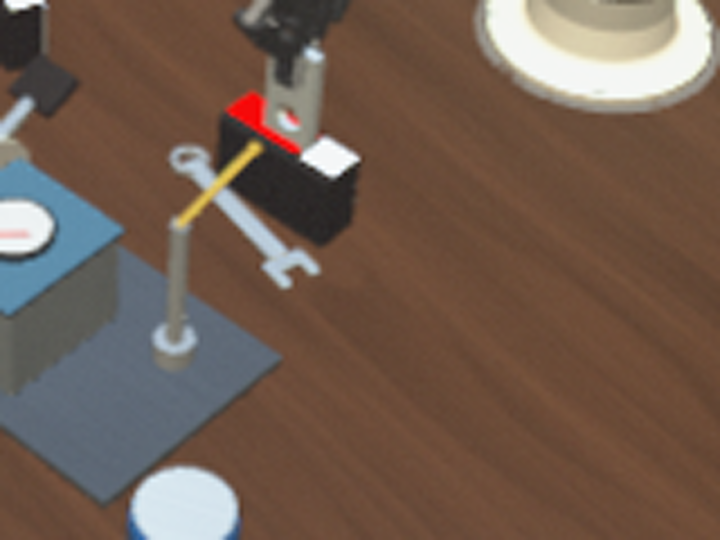

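View pics/top2.png

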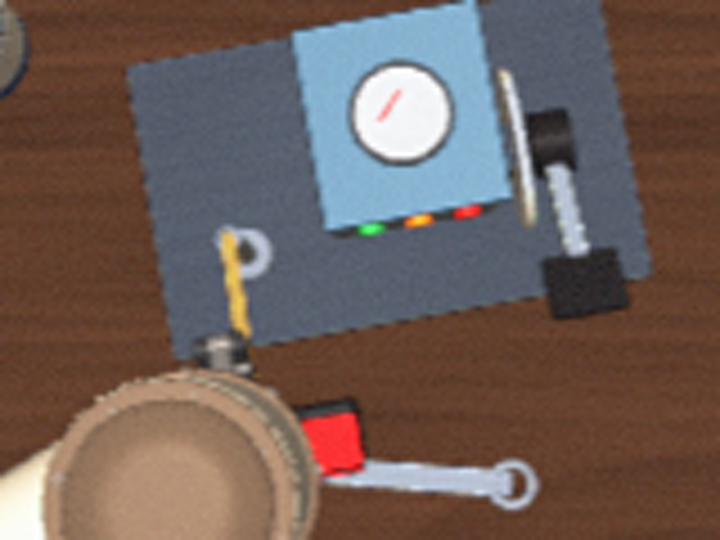

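In the scene crop, the hole (288,118) lies on the peg's line (178,225)→(258,147) extended, so that view is aligned. The second direction still needs a depth check before I insert.

Run:
```python
from h import *
d=np.load("scene2.npy");P,uv=cloud("scene",d,(345,385,165,220))
a=np.radians(10.2);ex=np.array([np.cos(a),np.sin(a)]);ey=np.array([-ex[1],ex[0]])
tip=np.array([.482,.0855])
X=(P[:,:2]-tip)@ex;Y=(P[:,:2]-tip)@ey
tc=(np.array([.439,.0771])-tip);print("tcp",tc@ex,tc@ey)
for z0,z1 in((.165,.175),(.175,.2),(.2,.215),(.1,.16)):
    m=(P[:,2]>z0)&(P[:,2]<z1)&(X<-.012)&(X>-.08)&(abs(Y)<.07);print(z0,m.sum(),"X",np.percentile(X[m],[2,50,98]).round(4),"Y",np.percentile(Y[m],[1,50,99]).round(4),"zmax",P[m][:,2].max().round(4))
m=(X<-.012)&(X>-.08)&(abs(Y)<.07)&(P[:,2]<.18)&(P[:,2]>.14);print(np.histogram(P[m][:,2],12))
m=(X>-.004)&(X<.08)&(P[:,2]>.135);x=X[m];print("peg Y",np.polyfit(x,Y[m],1),"Z",np.polyfit(x,P[m][:,2],1))
```

```text
tcp -0.043807922961361885 -0.0006525992731995576
0.165 50 X [-0.056  -0.0396 -0.0238] Y [-0.0511 -0.0046  0.046 ] zmax 0.1744
0.175 56 X [-0.0469 -0.0395 -0.0343] Y [-0.0271 -0.0087  0.019 ] zmax 0.1999
0.2 35 X [-0.0476 -0.0389 -0.0347] Y [-0.0248  0.0036  0.0199] zmax 0.2148
0.1 419 X [-0.057  -0.0246 -0.0189] Y [-0.0557  0.0168  0.0532] zmax 0.16
(array([22, 17, 17, 22, 32, 57, 93, 53, 22, 12,  4, 11]), array([0.14002216, 0.14332633, 0.1466305 , 0.14993467, 0.15323883,
       0.156543  , 0.15984717, 0.16315134, 0.16645551, 0.16975968,
       0.17306384, 0.17636801, 0.17967218]))
peg Y [-0.12394372  0.00336119] Z [-2.17435888  0.2734241 ]
```

```bash
python3 -m inch '[{"linear":[-0.3,-0.5,0.1],"turn":[0,0,0],"gripper":255},{"linear":[-0.2,-1.5,0.1],"turn":[0,0,0],"gripper":255},{"linear":[0.05,-2.5,0.1],"turn":[0,0,0],"gripper":255},{"linear":[0.3,-3.4,0.1],"turn":[0,0,0],"gripper":255},{"linear":[0.55,-4.2,0.1],"turn":[0,0,0],"gripper":255},{"linear":[0.75,-5,0.1],"turn":[0,0,0],"gripper":255},{"linear":[0.9,-5.5,0.1],"turn":[0,0,0],"gripper":255},{"linear":[0.9,-5.5,0.1],"turn":[0,0,0],"gripper":255}]'
python3 go.py .516 .092 .2004 190.2
python3 - <<'E'
from h import *
for c,b in (("scene",(160,280,300,460)),):
    im,d=camera(c)
    cv2.imwrite(f"pics/{c}3.png",cv2.resize(im[b[0]:b[1],b[2]:b[3],::-1],None,fx=4.5,fy=4.5,interpolation=cv2.INTER_CUBIC))
E
```

```text
time_s: 6.95
position: [0.4934, 0.0873, 0.2076]
tool_rot: [-0.542, 0.454, 0.543, 0.453]
contact_force: [-1.1, 0.5, -1.9]
gripper_width: 0.0077
tool linear cm [ 0.71 -2.31  0.06]
turn deg [-0.   -0.01 -0.04]
pos [0.4934 0.0873 0.2076] yaw -169.8 F [-1.1  0.5 -1.9] w 0.00768732994729449 t 6.95 q [ 0.5   0.19 -0.33  0.   -1.05 -0.32]
```

View pics/scene3.png

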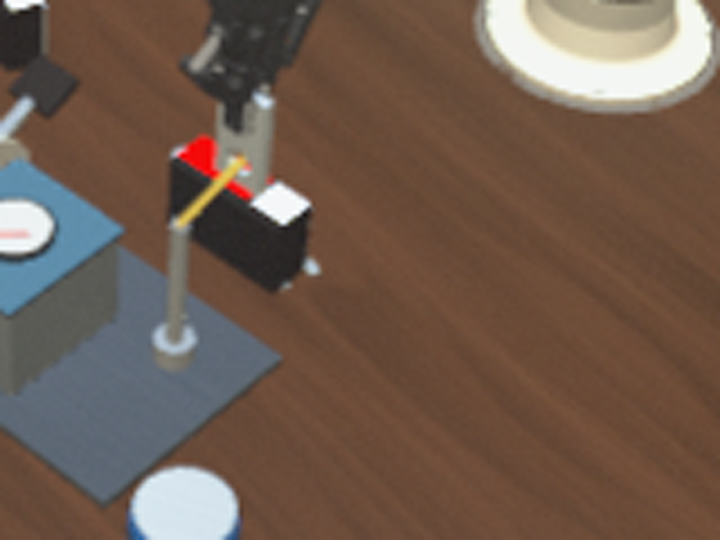

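The peg now passes through the hole at about (242,160) in the crop, its tip is hidden behind the bracket, and the force is low. I'll slide it to the seat and lower it.

```bash
python3 -m inch '[{"linear":[0.25,-0.9,0.05],"turn":[0,0,0],"gripper":255},{"linear":[0.5,-1.8,0.05],"turn":[0,0,0],"gripper":255},{"linear":[0.65,-2.3,0.05],"turn":[0,0,0],"gripper":255},{"linear":[0.9,-2.3,0.05],"turn":[0,0,0],"gripper":255},{"linear":[1.15,-2.3,0.05],"turn":[0,0,0],"gripper":255},{"linear":[1.3,-2.3,0.05],"turn":[0,0,0],"gripper":255},{"linear":[1.4,-2.3,0.05],"turn":[0,0,0],"gripper":255},{"linear":[1.4,-2.3,0.05],"turn":[0,0,0],"gripper":255}]'
python3 go.py .516 .092 .2004 190.2
```

```text
time_s: 7.8
position: [0.5155, 0.0919, 0.1945]
tool_rot: [0.543, -0.453, -0.542, -0.454]
contact_force: [-0.3, 0.3, -1.2]
gripper_width: 0.008
tool linear cm [-0.59 -0.05  0.01]
turn deg [ 0.03 -0.01  0.04]
pos [0.5155 0.0919 0.1945] yaw -169.77 F [-0.3  0.3 -1.2] w 0.008024559027708093 t 7.8 q [ 0.49  0.24 -0.3   0.   -1.03 -0.31]
```

```bash
python3 -m inch '[{"linear":[0.15,0,0],"turn":[0,0,0],"gripper":255},{"linear":[0.25,0,0],"turn":[0,0,0],"gripper":255},{"linear":[0.25,0,0],"turn":[0,0,0],"gripper":255}]'
python3 - <<'E'
from h import *
for c,b in (("scene",(160,280,300,460)),):
    im,d=camera(c)
    cv2.imwrite(f"pics/{c}4.png",cv2.resize(im[b[0]:b[1],b[2]:b[3],::-1],None,fx=4.5,fy=4.5,interpolation=cv2.INTER_CUBIC))
E
```

```text
time_s: 8.1
position: [0.5164, 0.092, 0.1937]
tool_rot: [0.544, -0.452, -0.542, -0.454]
contact_force: [-1.0, -0.4, 7.3]
gripper_width: 0.0085
```

View pics/scene4.png

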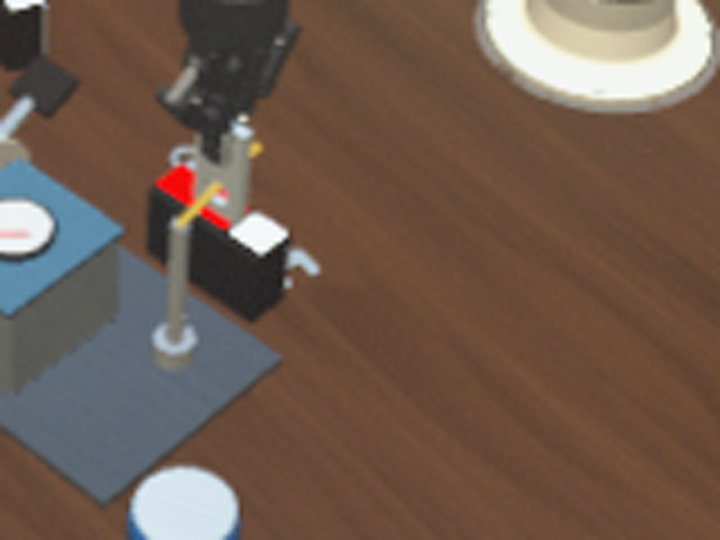

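The force reversed to +7 N, so the peg is carrying the lamp, and the peg's tip shows in front of the bracket at (255,150). I'll open and let it settle.

```bash
python3 -m inch '[{"linear":[-0.1,0,0],"turn":[0,0,0],"gripper":190},{"linear":[-0.1,0,0],"turn":[0,0,0],"gripper":150},{"linear":[-0.1,0,0],"turn":[0,0,0],"gripper":80},{"linear":[-0.1,0,0],"turn":[0,0,0],"gripper":40},{"linear":[-0.1,0,0],"turn":[0,0,0],"gripper":40},{"linear":[-0.1,0,0],"turn":[0,0,0],"gripper":40},{"linear":[-0.1,0,0],"turn":[0,0,0],"gripper":40},{"linear":[-0.1,0,0],"turn":[0,0,0],"gripper":40}]'
python3 - <<'E'
from h import *
for c,b in (("scene",(160,280,300,460)),):
    im,d=camera(c)
    cv2.imwrite(f"pics/{c}5.png",cv2.resize(im[b[0]:b[1],b[2]:b[3],::-1],None,fx=4.5,fy=4.5,interpolation=cv2.INTER_CUBIC))
E
```

```text
time_s: 8.95
position: [0.5154, 0.0919, 0.1925]
tool_rot: [-0.543, 0.454, 0.543, 0.453]
contact_force: [0.4, -0.2, 1.1]
gripper_width: 0.0722
```

View pics/scene5.png

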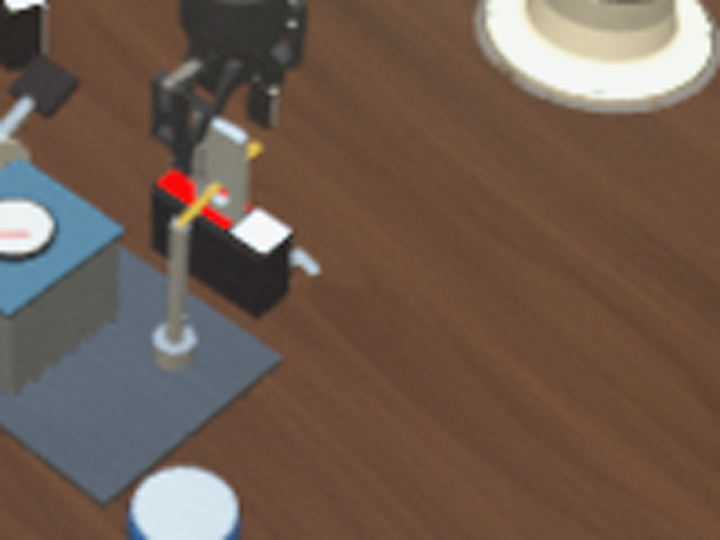

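The lamp hangs on the peg and the fingers are clear on both sides. I'll rise straight up.

```bash
python3 -m inch '[{"linear":[-1,0,0],"turn":[0,0,0],"gripper":40},{"linear":[-3,0,0],"turn":[0,0,0],"gripper":40},{"linear":[-6,0,0],"turn":[0,0,0],"gripper":40},{"linear":[-9,0,0],"turn":[0,0,0],"gripper":40},{"linear":[-9,0,0],"turn":[0,0,0],"gripper":40}]'
python3 - <<'E'
from h import *
for c,b in (("scene",(160,280,280,440)),("top",(150,270,240,400))):
    im,d=camera(c);np.save(c+"6.npy",d);np.save(c+"6im.npy",im)
    cv2.imwrite(f"pics/{c}6.png",cv2.resize(im[b[0]:b[1],b[2]:b[3],::-1],None,fx=4.5,fy=4.5,interpolation=cv2.INTER_CUBIC))
for c in ("scene","top"):
  for r in pinpoint(c,"paddle")[:2]: print(c,r['score'],ray_at_height(c,r['at'][1]*640,r['at'][0]*400,.132).round(4),r['at'][1]*640,r['at'][0]*400)
for cam,box in (("top",(350,385,200,225)),("scene",(295,325,165,190))):
    d=np.load(cam+"6.npy");im=np.load(cam+"6im.npy").astype(int)
    P,uv=cloud(cam,d,box);c=im[uv[:,1],uv[:,0]]
    m=(P[:,2]>.1)&(P[:,2]<.16)&(c.max(1)<75)&(P[:,0]>.5)&(P[:,0]<.565)&(abs(P[:,1]+.107)<.04)
    print(cam,m.sum(),P[m].mean(0).round(4),np.percentile(P[m],[3,97],axis=0).round(4).tolist())
E
python3 go.py .531 -.107 .17 190.2
```

```text
time_s: 9.5
position: [0.5178, 0.0925, 0.2883]
tool_rot: [0.545, -0.45, -0.541, -0.456]
contact_force: [-0.8, -0.4, -0.0]
gripper_width: 0.0718
scene 0.52 [ 0.5344 -0.0897  0.132 ] 312.896 181.07999999999998
top 0.86 [ 0.5408 -0.1073  0.132 ] 369.28 210.0
top 241 [ 0.5336 -0.1067  0.132 ] [[0.5168, -0.1287, 0.1235], [0.5519, -0.0856, 0.1398]]
scene 113 [ 0.5368 -0.1078  0.1324] [[0.5202, -0.1308, 0.123], [0.5545, -0.0878, 0.141]]
tool linear cm [ 11.19   1.91 -19.84]
turn deg [ 0.01 -0.   -0.09]
pos [0.5148 0.0917 0.2819] yaw -169.79 F [-0.  -0.6 -0.7] w 0.07186430946462453 t 9.7 q [ 0.49  0.18 -0.15 -0.   -1.24 -0.31]
```

View pics/scene6.png

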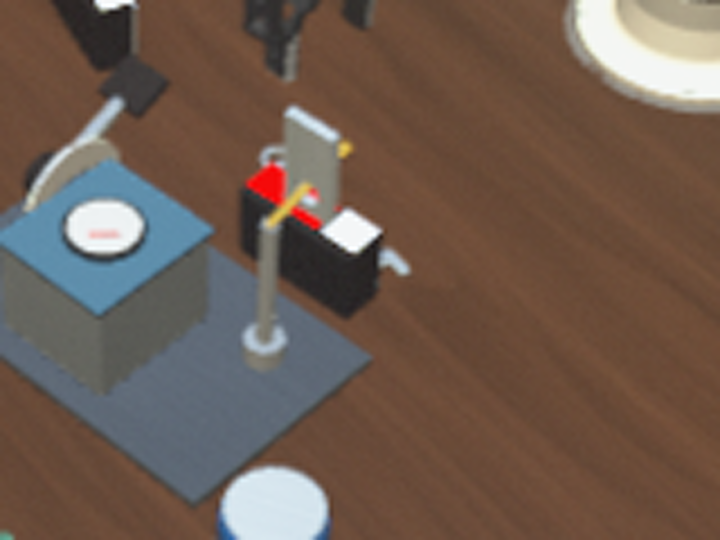

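View pics/top6.png

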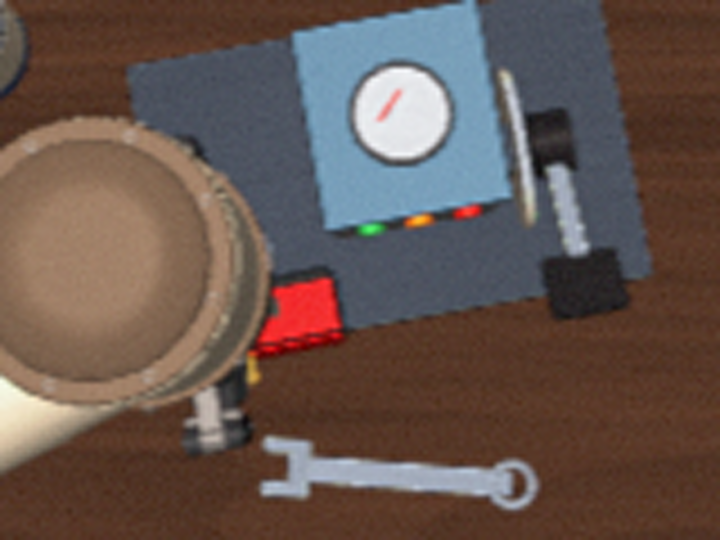

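The lamp hangs free and upright on the peg, with the tip showing in front of the bracket at (345,150) in the scene crop. Both cameras put the paddle's middle at (0.535, -0.107, 0.132), which matches the stated height. I'll move above it with closed fingers.

```bash
python3 -m inch '[{"linear":[0,0.2,-2],"turn":[0,0,0],"gripper":40},{"linear":[0,0.5,-6],"turn":[0,0,0],"gripper":255},{"linear":[0,1,-10.5],"turn":[0,0,0],"gripper":255},{"linear":[0,1.6,-15],"turn":[0,0,0],"gripper":255},{"linear":[0,2,-18.5],"turn":[0,0,0],"gripper":255},{"linear":[2,2.1,-20],"turn":[0,0,0],"gripper":255},{"linear":[5,2.1,-20],"turn":[0,0,0],"gripper":255},{"linear":[8,2.1,-20],"turn":[0,0,0],"gripper":255},{"linear":[10.5,2.1,-20],"turn":[0,0,0],"gripper":255},{"linear":[11,2.1,-20],"turn":[0,0,0],"gripper":255},{"linear":[11,2.1,-20],"turn":[0,0,0],"gripper":255}]' 60
python3 go.py .5286 -.108 .135 190.2
python3 - <<'E'
from h import *
im,d=camera("scene");cv2.imwrite("pics/s7.png",cv2.resize(im[120:260,270:410,::-1],None,fx=4.2,fy=4.2,interpolation=cv2.INTER_CUBIC))
E
```

```text
time_s: 10.8
position: [0.5296, -0.1088, 0.1715]
tool_rot: [-0.542, 0.454, 0.543, 0.453]
contact_force: [0.1, -0.2, 0.1]
gripper_width: -0.0002
tool linear cm [3.65 0.07 0.1 ]
turn deg [ 0.03 -0.   -0.19]
pos [ 0.5296 -0.1088  0.1715] yaw -169.77 F [ 0.1 -0.2  0.1] w -0.00019214995072604893 t 10.8 q [ 0.1   0.3  -0.29  0.   -0.99  0.08]
```

View pics/s7.png

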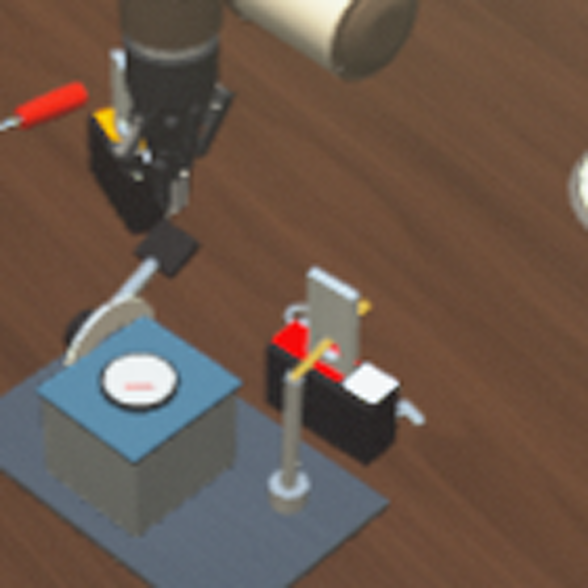

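The closed fingers (tip about (175,210)) are above the paddle (168,247). I'll press down, in part at first.

```bash
python3 -m inch '[{"linear":[2,0,0],"turn":[0,0,0],"gripper":255},{"linear":[3.5,0,0],"turn":[0,0,0],"gripper":255},{"linear":[4.5,0,0],"turn":[0,0,0],"gripper":255},{"linear":[5.5,0,0],"turn":[0,0,0],"gripper":255},{"linear":[6.5,0,0],"turn":[0,0,0],"gripper":255},{"linear":[7.5,0,0],"turn":[0,0,0],"gripper":255},{"linear":[8.5,0,0],"turn":[0,0,0],"gripper":255},{"linear":[9,0,0],"turn":[0,0,0],"gripper":255},{"linear":[9.4,0,0],"turn":[0,0,0],"gripper":255},{"linear":[9.4,0,0],"turn":[0,0,0],"gripper":255}]'
python3 go.py .5286 -.108 .065 190.2
python3 - <<'E'
from h import *
im,d=camera("scene");cv2.imwrite("pics/s8.png",cv2.resize(im[140:240,270:370,::-1],None,fx=5.8,fy=5.8,interpolation=cv2.INTER_CUBIC))
E
```

```text
time_s: 11.85
position: [0.5304, -0.109, 0.0798]
tool_rot: [0.543, -0.453, -0.542, -0.453]
contact_force: [-5.0, -0.9, 9.6]
gripper_width: -0.0005
tool linear cm [1.48 0.16 0.13]
turn deg [ 0.06 -0.05  0.  ]
pos [ 0.5304 -0.109   0.0798] yaw -169.74 F [-5.  -0.9  9.6] w -0.00048629420961537943 t 11.85 q [ 0.1   0.41 -0.39  0.   -0.77  0.08]
```

View pics/s8.png

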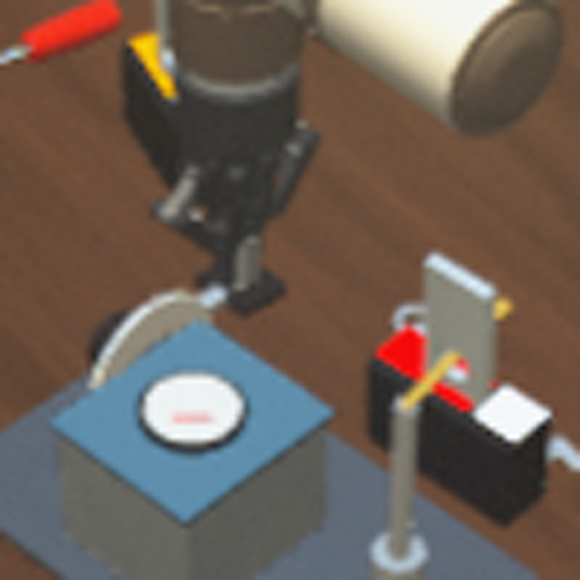

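```bash
python3 -m inch '[{"linear":[0.5,0,0],"turn":[0,0,0],"gripper":255},{"linear":[0.9,0,0],"turn":[0,0,0],"gripper":255},{"linear":[0.9,0,0],"turn":[0,0,0],"gripper":255}]'
python3 -m inch '[{"linear":[0.2,0,0],"turn":[0,0,0],"gripper":255},{"linear":[0.2,0,0],"turn":[0,0,0],"gripper":255}]'
python3 -m inch '[{"linear":[0.2,0,0],"turn":[0,0,0],"gripper":255},{"linear":[0.2,0,0],"turn":[0,0,0],"gripper":255}]'
```

```text
time_s: 12.2
position: [0.5313, -0.1088, 0.0708]
tool_rot: [0.543, -0.453, -0.542, -0.454]
contact_force: [-1.8, -1.2, 6.9]
gripper_width: 0.0001
time_s: 12.4
position: [0.5315, -0.1088, 0.0691]
tool_rot: [0.544, -0.453, -0.542, -0.454]
contact_force: [-1.7, 0.1, 6.7]
gripper_width: -0.0004
time_s: 12.6
position: [0.5318, -0.1087, 0.0674]
tool_rot: [0.544, -0.453, -0.542, -0.454]
contact_force: [-1.9, -0.2, 8.5]
gripper_width: -0.0002
```

```bash
python3 -m inch '[{"linear":[0.1,0,0],"turn":[0,0,0],"gripper":255},{"linear":[0.1,0,0],"turn":[0,0,0],"gripper":255}]'
python3 -m inch '[{"linear":[0.1,0,0],"turn":[0,0,0],"gripper":255},{"linear":[0.1,0,0],"turn":[0,0,0],"gripper":255}]'
python3 -m inch '[{"linear":[0.1,0,0],"turn":[0,0,0],"gripper":255},{"linear":[0.1,0,0],"turn":[0,0,0],"gripper":255}]'
```

```text
time_s: 12.8
position: [0.532, -0.1087, 0.0666]
tool_rot: [0.544, -0.452, -0.542, -0.454]
contact_force: [-1.2, 0.2, 8.4]
gripper_width: 0.0001
time_s: 13.0
position: [0.5322, -0.1087, 0.0658]
tool_rot: [0.544, -0.452, -0.541, -0.454]
contact_force: [-2.3, 0.3, 9.7]
gripper_width: -0.0
time_s: 13.2
position: [0.5323, -0.1086, 0.0649]
tool_rot: [0.544, -0.452, -0.541, -0.454]
contact_force: [-1.4, -0.3, 9.6]
gripper_width: 0.0003
```

```bash
python3 -m inch '[{"linear":[0.1,0,0],"turn":[0,0,0],"gripper":255},{"linear":[0.1,0,0],"turn":[0,0,0],"gripper":255}]'
python3 -m inch '[{"linear":[0.1,0,0],"turn":[0,0,0],"gripper":255},{"linear":[0.1,0,0],"turn":[0,0,0],"gripper":255}]'
python3 - <<'E'
from h import *
for c in("scene","top"):
    im,d=camera(c);np.save(c+"9.npy",d);np.save(c+"9im.npy",im)
    b=(130,240,255,375) if c=="scene" else (140,270,200,400)
    cv2.imwrite(f"pics/{c}9.png",cv2.resize(im[b[0]:b[1],b[2]:b[3],::-1],None,fx=4,fy=4,interpolation=cv2.INTER_CUBIC))
P,uv=cloud("scene",np.load("scene9.npy"),(295,325,165,205));im=np.load("scene9im.npy").astype(int);c=im[uv[:,1],uv[:,0]]
m=(abs(P[:,0]-.53)<.03)&(abs(P[:,1]+.107)<.03)&(P[:,2]<.08)&(P[:,2]>.04);print("paddle z",m.sum(),np.percentile(P[m],[5,50,95],axis=0).round(4).tolist())
E
```

```text
time_s: 13.4
position: [0.5325, -0.1086, 0.0641]
tool_rot: [0.544, -0.452, -0.541, -0.454]
contact_force: [-2.2, 0.8, 11.1]
gripper_width: -0.0001
time_s: 13.6
position: [0.5327, -0.1086, 0.0633]
tool_rot: [0.545, -0.452, -0.541, -0.454]
contact_force: [-2.4, 0.1, 11.3]
gripper_width: 0.0001
paddle z 79 [[0.5147, -0.1234, 0.0534], [0.5404, -0.1024, 0.0631], [0.5519, -0.0893, 0.076]]
```

View pics/scene9.png

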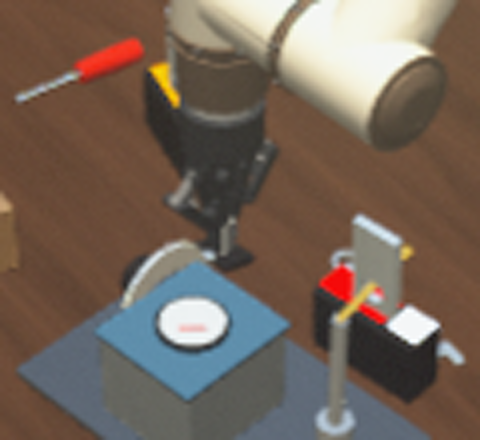

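View pics/top9.png

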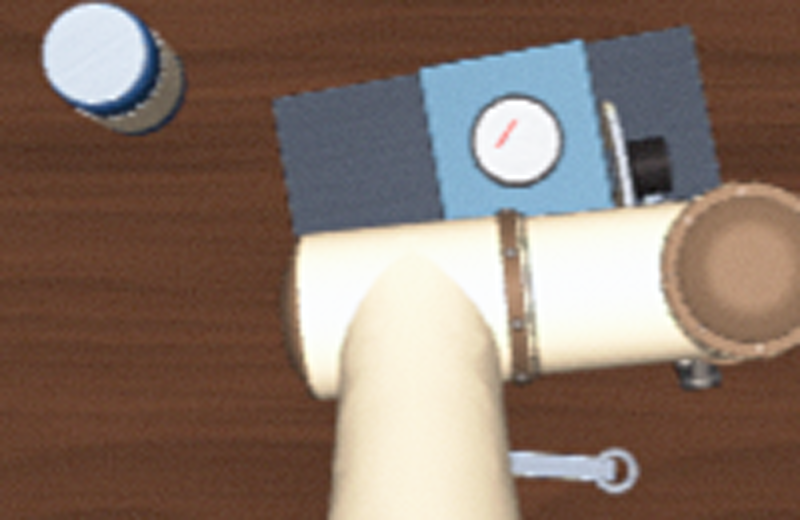

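```bash
python3 -m inch '[{"linear":[0.1,0,0],"turn":[0,0,0],"gripper":255},{"linear":[0.1,0,0],"turn":[0,0,0],"gripper":255}]'
python3 -m inch '[{"linear":[0.1,0,0],"turn":[0,0,0],"gripper":255},{"linear":[0.1,0,0],"turn":[0,0,0],"gripper":255},{"linear":[0.1,0,0],"turn":[0,0,0],"gripper":255}]'
```

```text
time_s: 13.9
position: [0.5329, -0.1086, 0.0627]
tool_rot: [0.545, -0.452, -0.541, -0.454]
contact_force: [-2.8, 1.0, 13.2]
gripper_width: 0.0006
time_s: 14.2
position: [0.533, -0.1086, 0.0625]
tool_rot: [0.545, -0.452, -0.541, -0.454]
contact_force: [-3.5, 2.1, 17.1]
gripper_width: -0.0001
```

The lever has reached its stop: force climbed to 17 N while z barely moved, so it is past the third click at about z = 0.066. One last check that the hold and the lamp are steady.

```bash
python3 -m inch '[{"linear":[0,0,0],"turn":[0,0,0],"gripper":255},{"linear":[0,0,0],"turn":[0,0,0],"gripper":255},{"linear":[0,0,0],"turn":[0,0,0],"gripper":255},{"linear":[0,0,0],"turn":[0,0,0],"gripper":255},{"linear":[0,0,0],"turn":[0,0,0],"gripper":255}]'
python3 - <<'E'
from h import *
im,d=camera("scene");cv2.imwrite("pics/s10.png",im[100:320,200:480,::-1].repeat(2,0).repeat(2,1))
P,uv=cloud("scene",d,(335,370,180,240));m=(abs(P[:,0]-.513)<.06)&(abs(P[:,1]-.09)<.07)&(P[:,2]>.05)&(P[:,2]<.25);print("lamp",P[m].min(0).round(3),P[m].max(0).round(3))
print(finish_job())
E
```

```text
time_s: 14.7
position: [0.533, -0.1086, 0.0625]
tool_rot: [0.545, -0.452, -0.541, -0.454]
contact_force: [-3.5, 1.5, 17.6]
gripper_width: -0.0002
lamp [0.48  0.032 0.051] [0.57  0.149 0.233]
the job is handed in; nothing more can be done
None
```

View pics/s10.png

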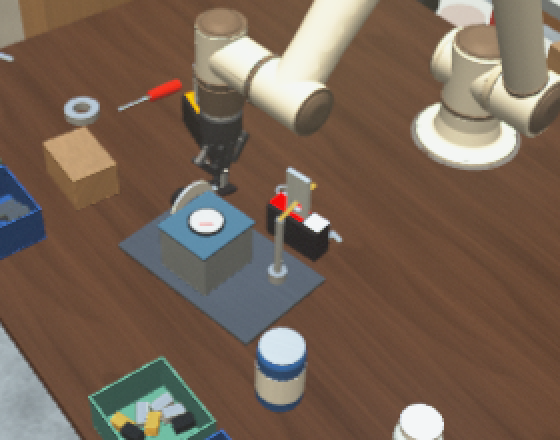

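The red lamp hangs free on the tester's peg. The closed fingers are holding the selector lever down at its solid stop, just past the third click. I handed the job in at 14.7 s.

- **Lamp:** in the last picture it hangs upright with the peg's tip showing in front of the bracket. Its bracket top measured 0.233 m against about 0.230 m expected.
- **Lever:** pressing down, the force fell to about 6.7 N just before the third click and climbed again past it. It then rose to about 17 N while the height stayed fixed at 0.0625 m, which is the stop. It held there steadily for the last 0.5 s. I read the lever angle only from the force and height; nothing showed it directly.
- **Other things:** the amber lamp and the other objects in view look undisturbed in the last picture, and I never commanded a move against them. The amber lamp is partly hidden behind the gripper there, so I only saw part of it.
- **Disagreements:** the networks sometimes confused the two lamps, and some of their points were off by up to about 20 mm. I used the depth measurements instead. No check failed.

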